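Quarter-turn a nutmeg sample dish under the lamp

TASK

Pinch the wooden handle of the sample dish gently (at most 20 N of squeeze per finger) and lift the dish straight up, about 10 cm off its wooden block and not yet turned. Then, staying over the block and keeping the dish level and the loose nutmeg in its middle, turn it a quarter turn about the upright so that its red tab points at the yellow lamp. Finish still holding the dish up there, steady and level, and leave the lamp, the jar and the other things where they are.

Things in the scene. Friction and masses are not known exactly. Their poses are not given: they have to be found in the camera images.
- dish: Round shallow grey metal dish, 130 mm across, about 220 g (varies), loose on the block. Origin: centre of its underside, z up. Inside, a cone rises 7 degrees from the middle (7 mm above the underside) to a rim bead (top at 20 mm). A handle arches over it: two 7 mm rods rise from the rim at +x (red rod) and -x (grey rod) to a wooden bar. A red tab sticks out at +x to 90 mm from the centre.
- grip (a point): Middle of the pale wooden handle bar, 100 mm above the dish's underside and over its centre. The level bar runs along the dish's x: 72 mm long, 12 mm wide (y), 16 mm high; pinch it across its width, from above, within 20 mm of the middle. It bears at most 20 N of squeeze per finger; 8 N holds it well.
- tab (a point): Point on top of the red tab, 77 mm out from the dish's axis along the dish's +x and 18 mm above its underside.
- nutmeg: Loose brown ball (a nutmeg), 28 mm diameter, 12 g, in the middle of the dish under the handle bar. It rolls off the middle if the dish tilts more than 7 degrees or is speeded up sideways harder than about 1 m/s2. Its axes turn as it rolls.
- nutmeg_center (a point): Centre of the nutmeg, about 21 mm above the dish's underside when it is in the middle.
- block: Fixed square block of brown wood, 130 x 130 x 30 mm high, on which the dish starts. Origin at the centre of its underside on the table, so its top is at z = 30 mm.
- lamp: Small fixed table lamp, round, white foot and stem with a yellow shade, 140 mm high, 90 mm across. Origin at the centre of its foot. It stands 190 to 210 mm from the block's centre, on one side or the other; the dish starts with its tab roughly square to the direction of the lamp. Do not push it.
- jar: Loose amber glass jar with a white cap, 72 mm diameter, 110 mm high, on the side of the block opposite to the lamp. Origin at the centre of its underside. Leave it alone.
- root: Loose knobbly tan root lying near the block, about 90 mm long and 22 mm high. Leave it alone.
- cup: Loose clear plastic cup, 80 mm diameter, 100 mm high, to the robot's right. Leave it alone.
- water_bottle: Loose clear bottle with a blue cap, 60 mm diameter, 170 mm high, to the robot's left. Leave it alone.
- red_bottle: Loose red bottle with a white cap, 56 mm diameter, 150 mm high, to the robot's right. Leave it alone.
- brush: Loose hand brush lying on the table to the robot's left. Leave it alone.
Mind the look-alikes: they are no part of the job. Of the things that look like the dish, the middle-sized one is meant.

How it is judged:
By the outcome, as a careful person would: the job done as asked, in the order asked, and still so for the second after the job is handed in, while the arm keeps its last pose, push and grip.
It also fails if it takes over 48 s, if anything falls off the work surface, if the arm or the gripper's body presses on something with over 40 N, if the wrist force passes 120 N, or if a joint passes its speed limit or range.

ROBOT

A 6-joint arm with a two-finger parallel gripper is mounted at the origin on the work surface. World frame = base frame: x ahead of the robot, y to its left, z up, the work surface at z = 0. Lengths are in m, angles in degrees, forces in N, time in s.
With the tool pointing down it reaches from about 0.4 to 0.825 m from the base axis. Payload 7 kg.
Tool frame: the origin (TCP) lies midway between the tips of the shut fingers; the grasp point (between the pads) lies 19 mm behind it; z points along the fingers, y is the line along which they close (so a half turn about z gives the same grasp; the last joint's range is limited). The gripper opens to 88 mm and grips with 3 to 60 N. Pads are 19 mm wide; open, the fingers measure 130 mm over their backs; the gripper's body (78 mm by 193 mm) begins 47 mm behind the grasp point.
Start: joints at [-52.993, 20.546, 0.682, 0, -70.136, -16.507], TCP at [0.236, -0.632, 0.194] pointing down, gripper open.
Joint ranges: [-176.03, 176.03], [-82.01, 121.73], [-58.28, 71.71], [-173.87, 95.51], [-174.79, -0.11], [-173.66, 173.66]. Speed limits (degrees/s): [136.94, 136.94, 172.46, 180, 180, 180].

INTERFACE

Orientations are given as [roll, pitch, yaw] about the fixed x, y, z axes, in that order (R = Rz(yaw) Ry(pitch) Rx(roll)).
In Python, from plant import r, eyes, workorder gives the robot as it stands.
- The arm moves only by the tool step_arm, never from a script. Its argument "plan" is a list of rows, each a list of 5 numbers: the shift along the tool's x, y, z each as a share of 25 cm, from -1 to 1, then the turn about the tool's z as a share of 60 degrees, from -1 to 1, then the finger opening in mm, from 0 to 87.6. In form: [[x, y, z, turn, jaw], ...]. A call has 1 to 12 rows; each row is the pose to reach, as a shift and turn from the pose commanded when the call began, along the tool's axes at that moment; what a row does not reach only later rows make up. A row lasts 1/12 s, in which the tool goes at most 41.7 mm and 7.16 degrees, less where a joint would pass 70% of its speed; a pose out of reach is approached as far as the arm can. A call with a number of a shift or a turn outside -1 to 1 is refused whole. A call with a gripper value outside its range is refused whole. The fingers move at their own pace and stop on an object; "newtons" is the grip in N (left out, the last holds). Time passes only in rows, so rows that repeat a pose let the fingers close. It gives the time, the measured TCP pose, the force, the opening and the grip force at its end, in the units of the state.
- r.get_state(): the state, without advancing time (a new reading comes with each control period).
- eyes.capture(name): name is "scene" or "top"; returns the picture (420x560x3 uint8, red, green, blue); there is no depth.
- eyes.camera_model(name): a dict with "fov_y" (degrees; the focal length in pixels is half the picture's height over the tangent of half this angle, whatever the lens; pixels are square), "cx", "cy" (the principal point, pixels), "k1" (the pictures are not rectified: a ray, as slopes to the right and down, at radius r is drawn at 1 + k1 r^2 times it, then the intrinsics apply), "world_to_cam" (4x4, takes a point from world to camera coordinates). Camera axes: x right, y up, looking along -z (the intrinsics and any distortion apply to the point x, -y, -z); pixel columns grow to the right and rows downward; lengths in m; the calibration is good to about 2 mm. A picture is of the moment at which its call begins. camera_model takes no time and is no camera call.
- workorder.close_job(): hands the job in; it is judged then, once.
The state is a dict: "time_s": time; "joints": joint angles; "qd": joint speeds; "joint_torque": joint torques, N m; "tcp_pos": TCP position; "eef_rot": TCP orientation; "contact_force": force on the tool from outside, world axes, zero at the start; "moment": the same for the moment, N m; "gripper_width": finger opening in m; "gripper_force": force on a finger pad.
Only numpy, scipy, OpenCV 4.12 (cv2) and the standard library are available. Lean on these libraries where they do the work, as an engineer would, in place of code of your own. Each camera call takes 0.05 s, during which the arm holds its last target. There are 200 camera calls.

## Working session

There is one attempt and no reset: what is moved stays moved. The work goes in short steps, Python scripts to look and compute and a tool call to move; the robot and the scene stay as the last step left them, time stands still between calls to the robot, and variables do not carry over. Pictures are saved under pics/ and viewed, at most 10 in all, crops included, and the job is handed in when it is done.

Besides the shell and the picture viewer there is one more tool, called after "Emit:" by a JSON object that holds its "name" and its "arguments". step_arm: Moves the arm, as the interface text tells. Its arguments: {"type":"object","properties":{"plan":{"type":"array"},"newtons":{"type":"number"}},"required":["plan"]}

```bash
ls; mkdir -p pics
cat > h.py <<'E'
import numpy as np,cv2
from plant import r,eyes,workorder
def K(m):
    f=210/np.tan(np.radians(m["fov_y"])/2)
    return np.array([[f,0,m["cx"]],[0,f,m["cy"]],[0,0,1]]),np.array([m["k1"],0,0,0,0.])
def ray(n,uv):
    m=eyes.camera_model(n);k,d=K(m)
    # drawn = slope*(1+k1 r^2): undistort
    p=cv2.undistortPointsIter(np.array([[uv]],float),k,d,None,None,(3,100,1e-10))[0,0]
    W=np.linalg.inv(np.array(m["world_to_cam"]))
    v=W[:3,:3]@np.array([p[0],-p[1],-1]);return W[:3,3],v/np.linalg.norm(v)
def plane(n,uv,z):
    o,v=ray(n,uv);return o+v*(z-o[2])/v[2]
def tri(uv1,uv2,n1="scene",n2="top"):
    a,u=ray(n1,uv1);b,v=ray(n2,uv2)
    s=np.linalg.lstsq(np.c_[u,-v],b-a,rcond=None)[0]
    p,q=a+u*s[0],b+v*s[1];return (p+q)/2,np.linalg.norm(p-q)
def proj(n,P):
    m=eyes.camera_model(n);k,d=K(m);c=np.array(m["world_to_cam"])@np.r_[P,1]
    x,y=c[0]/-c[2],-c[1]/-c[2];s=1+m["k1"]*(x*x+y*y);return k[0,0]*x*s+k[0,2],k[0,0]*y*s+k[1,2]
def snap(n,f):
    im=eyes.capture(n);cv2.imwrite(f,im[:,:,::-1]);return im
E
python3 - <<'E'
from h import *
for n in("scene","top"):
    snap(n,f"pics/{n}0.png");m=eyes.camera_model(n);print(n,m["fov_y"],m["k1"],np.linalg.inv(np.array(m["world_to_cam"])).round(3).tolist())
s=r.get_state();print({k:s[k] for k in("time_s","tcp_pos","eef_rot","gripper_width")})
E
```

```text
pics
scene 56.13776358038689 0.013537423430591963 [[-0.821, -0.379, 0.427, 1.037], [0.571, -0.558, 0.603, 0.746], [0.01, 0.739, 0.674, 0.938], [0.0, 0.0, 0.0, 1.0]]
top 57.70455879889692 0.03177324478838773 [[0.012, 0.989, -0.147, 0.377], [-1.0, 0.014, 0.014, 0.015], [0.016, 0.147, 0.989, 1.133], [0.0, 0.0, 0.0, 1.0]]
{'time_s': 0.1, 'tcp_pos': array([ 0.23621821, -0.63182913,  0.19355225]), 'eef_rot': array([ 1.79919588e+02, -7.48216476e-03, -1.59504952e+02]), 'gripper_width': 0.0874801135229921}
```

View pics/scene0.png

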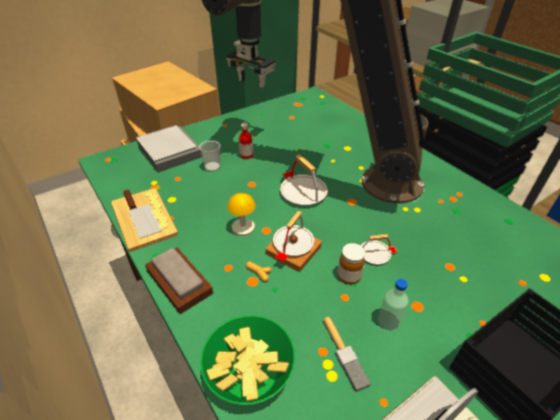

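View pics/top0.png

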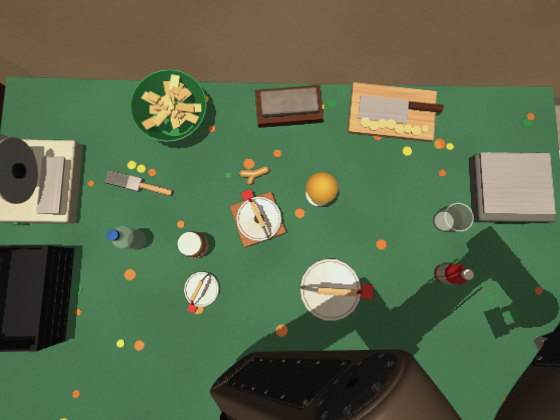

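The scene view shows three dishes: on the wooden block at (294,242), a large one at (303,190) and a small one at (377,251). In the top view they are at (259,218), (331,290) and (201,289). The one on the block is the middle-sized dish and holds the nutmeg, so it's the one meant. The lamp is at top (322,188), the jar at (193,244) and the root at (254,174). I'll confirm this in an enlarged crop.

Run:
```python
from h import *
a=cv2.imread("pics/scene0.png")[200:280,250:340];b=cv2.imread("pics/top0.png")[178:258,214:304]
k=lambda i:cv2.resize(i,None,fx=4.4,fy=4.4,interpolation=cv2.INTER_CUBIC)
cv2.imwrite("pics/c1.png",np.hstack([k(a),k(b)]))
for n,box in(("scene",(200,280,250,340)),("top",(178,258,214,304))):
    im=cv2.imread(f"pics/{n}0.png");h=cv2.cvtColor(im,cv2.COLOR_BGR2HSV)
    red=((h[...,0]<4)|(h[...,0]>174))&(h[...,1]>190)&(h[...,2]>120)
    yel=(h[...,0]>15)&(h[...,0]<30)&(h[...,1]>190)&(h[...,2]>150)
    for nm,m in(("red",red),("yel",yel)):
        c,l,s,ce=cv2.connectedComponentsWithStats(m.astype(np.uint8))
        for i in range(1,c):
            if s[i,4]>25:print(n,nm,s[i].tolist(),ce[i].round(1))
```

```text
scene red [241, 132, 10, 10, 72] [245.2 137. ]
scene red [277, 252, 10, 8, 50] [281.5 255.9]
scene yel [151, 182, 8, 7, 39] [154.5 185.5]
scene yel [248, 182, 8, 5, 30] [251.3 184.1]
scene yel [228, 193, 27, 23, 480] [240.9 204.2]
scene yel [262, 228, 9, 6, 42] [266.  230.5]
scene yel [225, 265, 7, 6, 34] [228.1 267.8]
scene yel [247, 264, 23, 17, 106] [258.3 271. ]
scene yel [446, 264, 9, 7, 48] [449.7 266.8]
scene yel [540, 274, 10, 7, 45] [544.3 277.3]
scene yel [247, 278, 11, 8, 72] [252.1 281.5]
scene yel [341, 295, 8, 6, 38] [344.3 297.4]
scene yel [412, 302, 11, 10, 83] [417.  306.3]
scene yel [319, 348, 8, 8, 56] [322.5 351.5]
scene yel [324, 360, 7, 8, 44] [327.2 363.7]
scene yel [328, 372, 8, 8, 40] [331.5 375.8]
scene yel [380, 399, 8, 7, 44] [383.2 402. ]
top red [448, 265, 12, 9, 56] [452.9 268.5]
top red [361, 285, 11, 14, 53] [365.9 292.5]
```

View pics/c1.png

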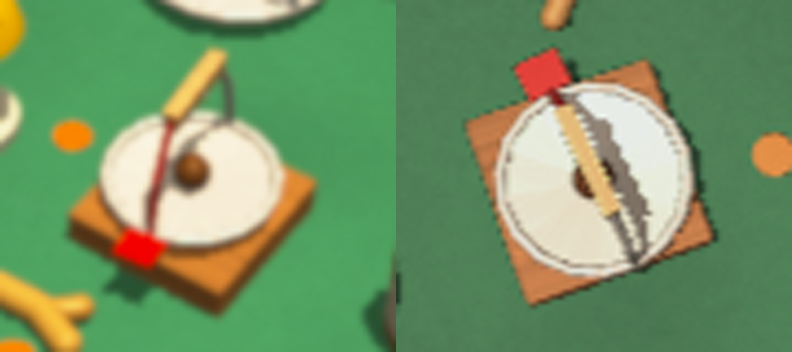

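The crop shows a white/grey dish with a nutmeg on the brown block. Its wooden bar is at about scene (294,220) and top (258,214), and the red tab is at about scene (281,256) and top (248,195). This is the middle-sized one, as described.

Run:
```python
from h import *
def blobs(n,x0,x1,y0,y1,f):
    im=cv2.imread(f"pics/{n}0.png");h=cv2.cvtColor(im,cv2.COLOR_BGR2HSV).astype(int)[y0:y1,x0:x1]
    m=f(h[...,0],h[...,1],h[...,2]).astype(np.uint8)
    c,l,s,ce=cv2.connectedComponentsWithStats(m);i=1+np.argmax(s[1:,4])
    ys,xs=np.nonzero(l==i);P=np.c_[xs+x0,ys+y0].astype(float);c0=P.mean(0)
    u=np.linalg.svd(P-c0,full_matrices=0)[2][0];t=(P-c0)@u
    (cx,cy),(w,hh),_=cv2.minAreaRect(P.astype(np.float32))
    e=[c0+u*t.min(),c0+u*t.max()];print(n,len(P),c0.round(1),np.round(e,1).tolist(),np.round([cx,cy],1));return np.array([cx,cy]),e
wood=lambda h,s,v:(h>12)&(h<24)&(s>70)&(s<190)&(v>150)
red=lambda h,s,v:((h<6)|(h>172))&(s>150)&(v>150)
print("bar");bs,es=blobs("scene",285,303,208,231,wood);bt,et=blobs("top",250,266,199,230,wood)
es=sorted(es,key=lambda p:-p[1]);et=sorted(et,key=lambda p:p[1])
for a,b in((bs,bt),(es[0],et[0]),(es[1],et[1])):print(tri(a,b))
print("tab");ts,_=blobs("scene",272,292,248,264,red);tt,_=blobs("top",238,256,186,204,red);print(tri(ts,tt),plane("top",tt,.048),plane("scene",ts,.048))
print("dish white");w=lambda h,s,v:(s<60)&(v>140)
c,_=blobs("top",232,290,194,244,w);print(plane("top",c,.05))
print("lamp");y=lambda h,s,v:(h>12)&(h<30)&(s>190)&(v>130)
a,_=blobs("scene",225,258,190,220,y);b,_=blobs("top",302,342,168,208,y);print(tri(a,b));
print("jar");f=lambda h,s,v:(s<60)&(v>150);b,_=blobs("top",176,210,230,260,f);print(plane("top",b,.11))
```

```text
bar
scene 88 [293.6 219.9] [[299.4, 211.6], [288.1, 227.8]] [293.6 219.6]
top 126 [257.2 213.9] [[251.4, 201.7], [262.8, 225.6]] [257.1 213.7]
(array([0.51719888, 0.06374513, 0.13109164]), np.float64(0.0010229088376443542))
(array([0.54932193, 0.07998822, 0.12794127]), np.float64(7.222030228605212e-05))
(array([0.48480519, 0.048292  , 0.13542654]), np.float64(0.00022740870714978994))
tab
scene 62 [281.3 255.9] [[276.0, 255.7], [287.0, 256.1]] [281.3 255.8]
top 89 [246.7 194.5] [[251.6, 192.5], [242.0, 196.4]] [246.7 194.4]
(array([0.58543839, 0.09908652, 0.04500403]), np.float64(0.0014941347913000472)) [0.58429199 0.09933632 0.048     ] [0.58747892 0.1007187  0.048     ]
dish white
top 715 [250.1 223.4] [[238.8, 205.1], [261.5, 241.8]] [250.4 223.9]
[0.49847539 0.08651646 0.05      ]
lamp
scene 480 [240.9 204.2] [[227.6, 205.6], [254.0, 202.8]] [241. 204.]Traceback (most recent call last):
  File "<stdin>", line 19, in <module>
  File "<stdin>", line 5, in blobs
    return _wrapfunc(a, 'argmax', axis=axis, out=out, **kwds)
    return bound(*args, **kwds)
ValueError: attempt to get argmax of an empty sequence
```

Emit:
{"name": "step_arm", "arguments": {"plan": [[0,0,-0.17,0,87],[0,0,-0.34,0,87],[-0.1,0.1,-0.48,0,87],[-0.2,0.22,-0.48,0,87],[-0.3,0.34,-0.48,0,87],[-0.4,0.46,-0.48,0,87],[-0.5,0.58,-0.48,0,87],[-0.6,0.7,-0.48,0,87],[-0.68,0.74,-0.48,0,87],[-0.68,0.74,-0.48,0,87],[-0.68,0.74,-0.48,0,87]]}}

```text
time_s: 1.02
tcp_pos: [0.3314, -0.3984, 0.3146]
eef_rot: [-180.0, 0.0, -159.3]
contact_force: [0.4, -0.2, 0.5]
gripper_width: 0.087
gripper_force: 0.0
```

Run:
```python
from h import *
im=cv2.imread("pics/top0.png");h=cv2.cvtColor(im,cv2.COLOR_BGR2HSV);print(h[188,322],h[180,318])
m=((h[...,0]<30)&(h[...,1]>170)&(h[...,2]>130)).astype(np.uint8);m[:165]=0;m[210:]=0;m[:,:300]=0;m[:,345:]=0
c,l,s,ce=cv2.connectedComponentsWithStats(m);i=1+np.argmax(s[1:,4]);print(s[i],ce[i])
b=np.array([s[i,0]+s[i,2]/2,s[i,1]+s[i,3]/2]);p,e=tri((241,204),b);print(p,e,plane("top",b,.11))
g=np.array([.517,.0637]);d=p[:2]-g;print(np.linalg.norm(d),np.degrees(np.arctan2(d[1],d[0])))
s=r.get_state();print(s["joints"],s["tcp_pos"],s["eef_rot"])
ps=s["eef_rot"][2]*np.pi/180;d=g-s["tcp_pos"][:2];print("shift",np.array([d@[np.cos(ps),np.sin(ps)],d@[np.sin(ps),-np.cos(ps)]])/.25)
```

```text
[ 22 172 228] [ 20 177 228]
[307 172  31  31 732] [321.68579235 187.23360656]
[ 0.59670849 -0.11382041  0.1037674 ] 0.0015773406159491693 [ 0.59475088 -0.11253435  0.11      ]
0.1945942896935826 -65.81942929202216
[-2.85241828e+01  2.26345614e+00 -7.05919798e+00 -8.14667114e-03
 -8.06492056e+01 -4.08212327e+01] [ 0.3314324  -0.39836672  0.31456235] [-1.79983960e+02  2.44788829e-02 -1.59346734e+02]
shift [-1.34647161  1.46767507]
```

Emit:
{"name": "step_arm", "arguments": {"plan": [[-0.1,0.11,0,-0.11,87],[-0.2,0.22,0,-0.22,87],[-0.3,0.33,0,-0.33,87],[-0.4,0.44,0,-0.44,87],[-0.5,0.55,0,-0.55,87],[-0.6,0.65,0,-0.66,87],[-0.7,0.77,0,-0.77,87],[-0.8,0.88,0,-0.88,87],[-0.9,0.95,0,-1,87],[-1,1,0,-1,87],[-1,1,0,-1,87],[-1,1,0,-1,87]]}}

```text
time_s: 2.02
tcp_pos: [0.478, -0.0774, 0.3134]
eef_rot: [179.9, -0.0, -99.5]
contact_force: [0.3, -0.0, 0.3]
gripper_width: 0.0869
gripper_force: 0.0
```

Emit:
{"name": "step_arm", "arguments": {"plan": [[0,0,0,-0.11,87],[0,0,0,-0.22,87],[0,0,0,-0.33,87],[0,0,0,-0.44,87],[0,0,0,-0.55,87],[0,0,0,-0.66,87],[0,0,0,-0.77,87],[0,0,0,-0.88,87],[0,0,0,-1,87],[0,0,0,-1,87],[0,0,0,-1,87]]}}

```text
time_s: 2.93
tcp_pos: [0.477, -0.0788, 0.3143]
eef_rot: [180.0, 0.0, -39.8]
contact_force: [-0.2, 0.6, 0.5]
gripper_width: 0.0871
gripper_force: 0.0
```

```bash
cat >> h.py <<'E'
def sh(g,yaw):
    s=r.get_state();ps=np.radians(s["eef_rot"][2]);d=np.array(g)-s["tcp_pos"]
    print("t",s["time_s"],"j",np.round(s["joints"],1),"p",s["tcp_pos"].round(4),"rot",s["eef_rot"].round(2))
    print("shift",(np.array([d[:2]@[np.cos(ps),np.sin(ps)],d[:2]@[np.sin(ps),-np.cos(ps)],-d[2]])/.25).round(3),"turn",-((yaw-s["eef_rot"][2]+180)%360-180)/60)
E
python3 -c "
from h import *
sh([.517,.0637,.20],27)"
```

```text
t 2.9333 j [ 14.   -1.3 -10.7   0.  -80.6  36.2] p [ 0.477  -0.0788  0.3143] rot [ 1.7999e+02  1.0000e-02 -3.9820e+01]
shift [-0.242 -0.54   0.457] turn -1.1136506735017728
```

Emit:
{"name": "step_arm", "arguments": {"plan": [[-0.08,-0.15,0,-0.11,60],[-0.16,-0.3,0,-0.22,60],[-0.24,-0.45,0,-0.33,60],[-0.24,-0.54,0,-0.44,60],[-0.24,-0.54,0,-0.55,60],[-0.24,-0.54,0,-0.66,60],[-0.24,-0.54,0,-0.77,60],[-0.24,-0.54,0,-0.88,60],[-0.24,-0.54,0,-1,60],[-0.24,-0.54,0.1,-1,60],[-0.24,-0.54,0.2,-1,60],[-0.24,-0.54,0.2,-1,60]]}}

```text
time_s: 3.93
tcp_pos: [0.5144, 0.0636, 0.2598]
eef_rot: [-179.9, 0.4, 20.2]
contact_force: [-0.2, -0.6, -1.3]
gripper_width: 0.06
gripper_force: 0.0
```

```bash
python3 -c "
from h import *
sh([.517,.0637,.19],27)"
```

```text
t 3.9333 j [ 28.7   3.8 -12.4  -0.1 -74.3  81.6] p [0.5144 0.0636 0.2598] rot [-179.94    0.41   20.19]
shift [0.01  0.003 0.279] turn -0.11356961440838517
```

Emit:
{"name": "step_arm", "arguments": {"plan": [[0.01,0.003,0.05,-0.1,60],[0.01,0.003,0.1,-0.113,60],[0.01,0.003,0.18,-0.113,60],[0.01,0.003,0.26,-0.113,60],[0.01,0.003,0.28,-0.113,60],[0.01,0.003,0.28,-0.113,60],[0.01,0.003,0.28,-0.113,60]]}}

```text
time_s: 4.52
tcp_pos: [0.5203, 0.0647, 0.1956]
eef_rot: [180.0, -0.0, 27.2]
contact_force: [0.4, 0.2, -0.4]
gripper_width: 0.06
gripper_force: 0.0
```

```bash
python3 -c "
from h import *
sh([.517,.0637,.113],27)
a=snap('scene','pics/s1.png')[170:280,240:350];b=snap('top','pics/t1.png')[160:270,200:310]
k=lambda i:cv2.resize(i,None,fx=3.6,fy=3.6,interpolation=cv2.INTER_CUBIC)
cv2.imwrite('pics/c2.png',np.hstack([k(a),k(b)])[:,:,::-1])"
```

```text
t 4.5167 j [ 28.6   6.2 -18.1   0.  -65.6  88.6] p [0.5203 0.0647 0.1956] rot [ 1.7996e+02 -4.0000e-02  2.7210e+01]
shift [-0.014 -0.003  0.331] turn 0.003477898807195364
```

View pics/c2.png

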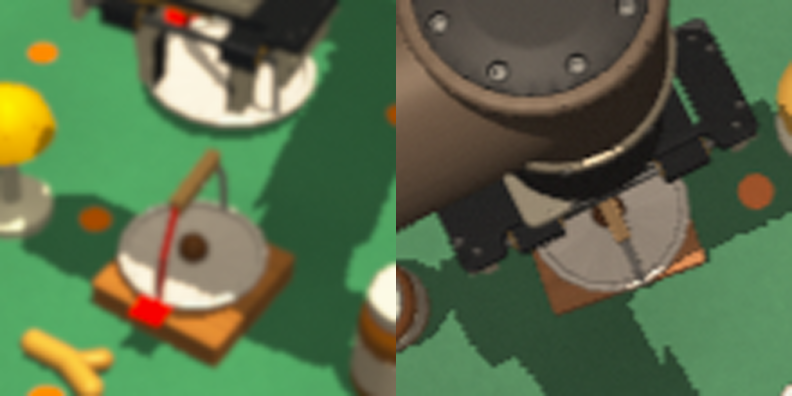

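The fingers straddle the bar in line with it, with clear space to the lamp and jar, so I'll descend.

Emit:
{"name": "step_arm", "arguments": {"plan": [[-0.014,-0.003,0.08,0,60],[-0.014,-0.003,0.16,0,50],[-0.014,-0.003,0.22,0,45],[-0.014,-0.003,0.27,0,40],[-0.014,-0.003,0.31,0,40],[-0.014,-0.003,0.335,0,40],[-0.014,-0.003,0.335,0,40],[-0.014,-0.003,0.335,0,40],[-0.014,-0.003,0.335,0,40]], "newtons": 8}}

```text
time_s: 5.37
tcp_pos: [0.5168, 0.0641, 0.1115]
eef_rot: [180.0, -0.1, 27.3]
contact_force: [0.2, 0.3, 0.5]
gripper_width: 0.0398
gripper_force: 0.0
```

```bash
python3 -c "
from h import *
sh([.517,.0637,.112],27)"
```

```text
t 5.3667 j [ 28.7  10.2 -25.3   0.  -54.4  88.6] p [0.5168 0.0641 0.1115] rot [ 1.7998e+02 -8.0000e-02  2.7290e+01]
shift [-0.     0.002 -0.002] turn 0.004827904723812063
```

Emit:
{"name": "step_arm", "arguments": {"plan": [[0,0,0,0,34],[0,0,0,0,30],[0,0,0,0,26],[0,0,0,0,22],[0,0,0,0,19],[0,0,0,0,17],[0,0,0,0,15],[0,0,0,0,14],[0,0,0,0,13],[0,0,0,0,12],[0,0,0,0,11],[0,0,0,0,9]], "newtons": 8}}

```text
time_s: 6.37
tcp_pos: [0.5161, 0.0639, 0.1106]
eef_rot: [-180.0, 0.0, 27.3]
contact_force: [0.6, 0.3, -0.7]
gripper_width: 0.0101
gripper_force: 0.0
```

Emit:
{"name": "step_arm", "arguments": {"plan": [[0,0,0,0,5],[0,0,0,0,5],[0,0,0,0,5],[0,0,0,0,5],[0,0,0,0,5]], "newtons": 10}}

```text
time_s: 6.78
tcp_pos: [0.5161, 0.0639, 0.1106]
eef_rot: [-180.0, 0.0, 27.3]
contact_force: [0.3, 0.3, 0.7]
gripper_width: 0.0053
gripper_force: 0.0
```

```bash
python3 -c "
from h import *
a=snap('scene','pics/s2.png')[170:280,240:350];b=snap('top','pics/t2.png')[160:270,200:310]
k=lambda i:cv2.resize(i,None,fx=3.6,fy=3.6,interpolation=cv2.INTER_CUBIC)
cv2.imwrite('pics/c3.png',np.hstack([k(a),k(b)])[:,:,::-1])
p=r.get_state()['tcp_pos'];print(p,proj('scene',p),proj('top',p),proj('scene',[.517,.0637,.13]))"
```

```text
[0.51614835 0.0638609  0.11061038] (np.float64(293.89963308246183), np.float64(224.4528545028778)) (np.float64(257.52387343101714), np.float64(214.9924647625666)) (np.float64(293.8135534349204), np.float64(219.86937210662305))
```

View pics/c3.png

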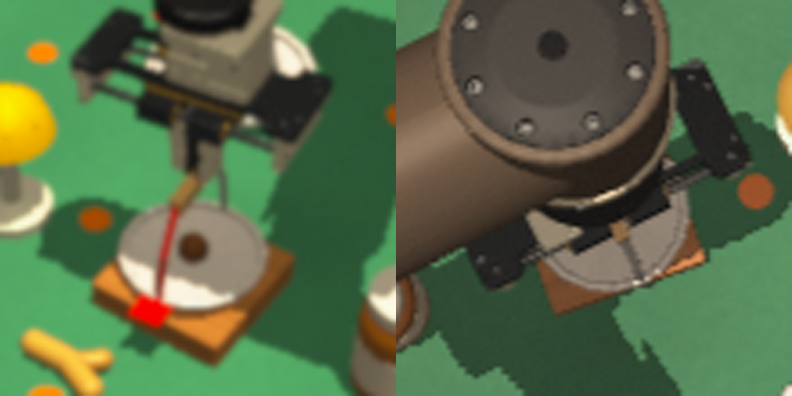

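```bash
python3 -c "
from h import *
print(proj('scene',[.5203,.0647,.1956]))
y=np.array([np.sin(np.radians(27)),-np.cos(np.radians(27)),0])
for z in(.1956,.2156):print([np.round(proj('scene',np.array([.5203,.0647,z])+k*.036*y),1) for k in(-1,1)])
a=cv2.imread('pics/s1.png')[175:235,265:325];b=cv2.imread('pics/s2.png')[195:255,265:325]
k=lambda i:cv2.resize(i,None,fx=6.6,fy=6.6,interpolation=cv2.INTER_CUBIC)
cv2.imwrite('pics/c4.png',np.clip(np.hstack([k(a),k(b)])*1.5,0,255).astype(np.uint8))"
```

```text
(np.float64(293.70427379284575), np.float64(203.90770782783423))
[array([305. , 207.9]), array([282.7, 200. ])]
[array([305.3, 202.6]), array([282.7, 194.7])]
```

View pics/c4.png

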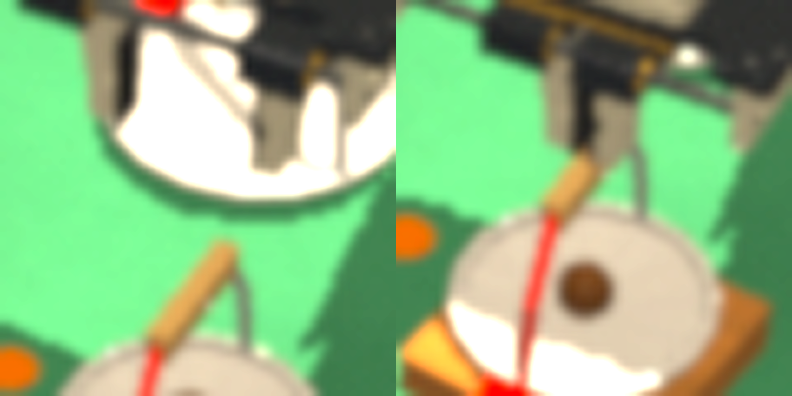

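```bash
python3 -c "
from h import *
for z in(.18,.2,.23):print(z,proj('top',[.516,.0639,z]),plane('top',(260.1,212.1),z))
# tip mid in scene on the vertical axis of the tool
for n,uv,c in(('s2',(294.4,218.5),[.516,.0639]),('s1',(293.8,197.5),[.5203,.0647])):
    o,v=ray('scene',uv);k=((np.array(c)-o[:2])@v[:2])/(v[:2]@v[:2]);print(n,o+k*v)
t=cv2.imread('pics/t2.png')[165:255,215:305]
s=cv2.imread('pics/s2.png')[165:255,245:335]
k=lambda i:cv2.resize(i,None,fx=4.4,fy=4.4,interpolation=cv2.INTER_CUBIC)
cv2.imwrite('pics/c5.png',np.clip(np.hstack([k(s),k(t)])*1.8,0,255).astype(np.uint8))"
```

```text
0.18 (np.float64(256.2740014473204), np.float64(211.33500401330846)) [0.51418387 0.05421378 0.18      ]
0.2 (np.float64(255.88484194018253), np.float64(210.16484705149608)) [0.51131218 0.05339431 0.2       ]
0.23 (np.float64(255.26943663042604), np.float64(208.31449684093846)) [0.50700465 0.05216511 0.23      ]
s2 [0.51546046 0.06431332 0.13527784]
s1 [0.52059833 0.06447366 0.2196347 ]
```

View pics/c5.png

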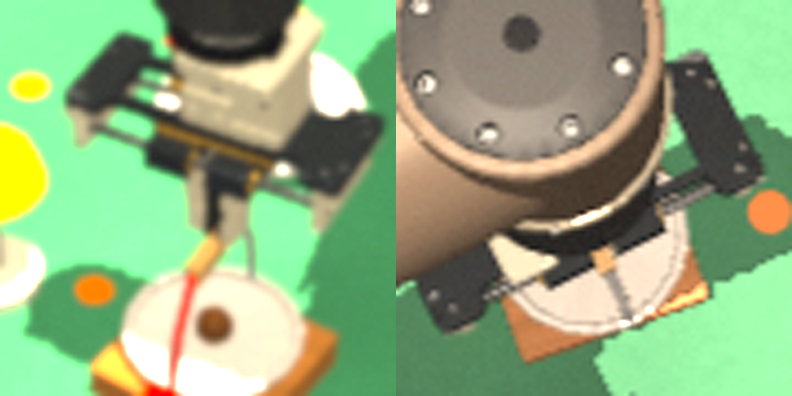

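The shut fingertips show about 24 mm above the reported TCP in the scene view (mid-tip at pixel (294,218.5), against a projected (294,224.5)), so they closed just above the bar. The dish hasn't moved. I'll open and go down 24 mm further, which still leaves the body clear of the bar even if the reported TCP is right.

Emit:
{"name": "step_arm", "arguments": {"plan": [[0,0,0,0,40],[0,0,0,0,40],[0,0,0,0,40],[0,0,0,0,40],[0,0,0,0,40],[0,0,0,0,40],[0,0,0.02,0,40],[0,0,0.04,0,40],[0,0,0.06,0,40],[0,0,0.08,0,40],[0,0,0.096,0,40],[0,0,0.096,0,40]], "newtons": 8}}

```text
time_s: 7.88
tcp_pos: [0.5155, 0.0636, 0.0854]
eef_rot: [-180.0, 0.1, 27.3]
contact_force: [-0.5, -0.3, 0.2]
gripper_width: 0.0402
gripper_force: 0.0
```

Emit:
{"name": "step_arm", "arguments": {"plan": [[0,0,0,0,34],[0,0,0,0,30],[0,0,0,0,26],[0,0,0,0,22],[0,0,0,0,19],[0,0,0,0,17],[0,0,0,0,15],[0,0,0,0,14],[0,0,0,0,13],[0,0,0,0,12],[0,0,0,0,11],[0,0,0,0,9]], "newtons": 8}}

```text
time_s: 8.88
tcp_pos: [0.5162, 0.0639, 0.0866]
eef_rot: [-180.0, -0.0, 27.3]
contact_force: [1.2, 0.3, -0.0]
gripper_width: 0.0122
gripper_force: 8.0
```

Emit:
{"name": "step_arm", "arguments": {"plan": [[0,0,0,0,5],[0,0,0,0,5],[0,0,0,0,5],[0,0,0,0,5]], "newtons": 10}}

```text
time_s: 9.22
tcp_pos: [0.5162, 0.0639, 0.0866]
eef_rot: [180.0, -0.0, 27.3]
contact_force: [0.3, -0.2, 0.0]
gripper_width: 0.0121
gripper_force: 10.0
```

The bar is gripped: 12.1 mm wide at 10 N. Next is a smooth 10 cm lift.

Emit:
{"name": "step_arm", "arguments": {"plan": [[0,0,-0.004,0,5],[0,0,-0.013,0,5],[0,0,-0.028,0,5],[0,0,-0.046,0,5],[0,0,-0.066,0,5],[0,0,-0.088,0,5],[0,0,-0.11,0,5],[0,0,-0.132,0,5],[0,0,-0.152,0,5],[0,0,-0.17,0,5],[0,0,-0.185,0,5],[0,0,-0.195,0,5]]}}

```text
time_s: 10.22
tcp_pos: [0.5163, 0.0639, 0.136]
eef_rot: [180.0, -0.0, 27.3]
contact_force: [0.2, 1.2, -1.8]
gripper_width: 0.0119
gripper_force: 10.0
```

Emit:
{"name": "step_arm", "arguments": {"plan": [[0,0,-0.006,0,5],[0,0,-0.018,0,5],[0,0,-0.036,0,5],[0,0,-0.056,0,5],[0,0,-0.08,0,5],[0,0,-0.105,0,5],[0,0,-0.13,0,5],[0,0,-0.154,0,5],[0,0,-0.176,0,5],[0,0,-0.193,0,5],[0,0,-0.203,0,5],[0,0,-0.207,0,5]]}}

```text
time_s: 11.22
tcp_pos: [0.5163, 0.0639, 0.1876]
eef_rot: [180.0, -0.0, 27.3]
contact_force: [-0.4, -0.5, -2.5]
gripper_width: 0.0118
gripper_force: 10.0
```

```bash
python3 -c "
from h import *
sh([.5162,.0639,.187],27.3)
b=snap('top','pics/t3.png')[145:265,200:350];a=snap('scene','pics/s3.png')[145:265,220:370]
k=lambda i:cv2.resize(i,None,fx=2.66,fy=2.66,interpolation=cv2.INTER_CUBIC)
cv2.imwrite('pics/c6.png',np.hstack([k(a),k(b)])[:,:,::-1])
g=np.array([.517,.0637]);d=np.array([.5957,-.113])-g;print(np.degrees(np.arctan2(d[1],d[0])))"
```

```text
t 11.2167 j [ 28.7   6.2 -19.3   0.  -64.5  88.6] p [0.5163 0.0639 0.1876] rot [ 1.800e+02 -3.000e-02  2.728e+01]
shift [-0.    -0.     0.002] turn -0.0002907347765457757
-65.9923986158319
```

View pics/c6.png

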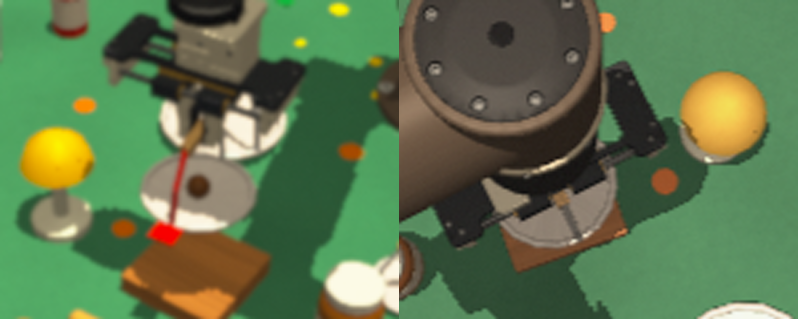

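Lifted: the nutmeg is in the middle and the tab is still unturned. The turn needed is 27.3° → -66°, which is +93.3° about tool z (1.555 units), in three smooth calls.

Emit:
{"name": "step_arm", "arguments": {"plan": [[0,0,0,0.006,5],[0,0,0,0.02,5],[0,0,0,0.045,5],[0,0,0,0.08,5],[0,0,0,0.125,5],[0,0,0,0.175,5],[0,0,0,0.225,5],[0,0,0,0.275,5],[0,0,0,0.325,5],[0,0,0,0.375,5],[0,0,0,0.425,5],[0,0,0,0.475,5]]}}

```text
time_s: 12.32
tcp_pos: [0.516, 0.0638, 0.1868]
eef_rot: [180.0, 0.0, -1.4]
contact_force: [0.0, -0.6, -2.6]
gripper_width: 0.0119
gripper_force: 10.0
```

Emit:
{"name": "step_arm", "arguments": {"plan": [[0,0,0,0.05,5],[0,0,0,0.1,5],[0,0,0,0.15,5],[0,0,0,0.2,5],[0,0,0,0.25,5],[0,0,0,0.3,5],[0,0,0,0.35,5],[0,0,0,0.4,5],[0,0,0,0.45,5],[0,0,0,0.5,5],[0,0,0,0.55,5],[0,0,0,0.6,5]]}}

```text
time_s: 13.32
tcp_pos: [0.516, 0.0638, 0.1868]
eef_rot: [180.0, 0.0, -37.4]
contact_force: [0.5, -0.1, -3.4]
gripper_width: 0.012
gripper_force: 10.0
```

Emit:
{"name": "step_arm", "arguments": {"plan": [[0,0,0,0.05,5],[0,0,0,0.1,5],[0,0,0,0.15,5],[0,0,0,0.2,5],[0,0,0,0.25,5],[0,0,0,0.3,5],[0,0,0,0.345,5],[0,0,0,0.385,5],[0,0,0,0.42,5],[0,0,0,0.45,5],[0,0,0,0.47,5],[0,0,0,0.48,5]]}}

```text
time_s: 14.32
tcp_pos: [0.516, 0.0638, 0.1869]
eef_rot: [180.0, -0.0, -66.1]
contact_force: [-0.5, 0.3, -3.3]
gripper_width: 0.0121
gripper_force: 10.0
```

```bash
python3 -c "
from h import *
sh([.5162,.0639,.1876],-66)
b=snap('top','pics/t4.png')[145:265,200:350];a=snap('scene','pics/s4.png')[145:265,220:370]
k=lambda i:cv2.resize(i,None,fx=2.66,fy=2.66,interpolation=cv2.INTER_CUBIC)
cv2.imwrite('pics/c7.png',np.hstack([k(a),k(b)])[:,:,::-1])
for n,z in(('scene',.148),('top',.148)):
    h=cv2.cvtColor(cv2.imread('pics/'+n[0]+'4.png'),cv2.COLOR_BGR2HSV);m=(((h[...,0]<5)|(h[...,0]>172))&(h[...,1]>160)&(h[...,2]>100)).astype(np.uint8)
    c,l,s,ce=cv2.connectedComponentsWithStats(m)
    for i in range(1,c):
        if s[i,4]>12 and 220<ce[i][0]<340 and 150<ce[i][1]<270:p=plane(n,ce[i],z);d=p-[.5162,.0639,0];print(n,s[i],ce[i],p.round(3),np.hypot(*d[:2]),np.degrees(np.arctan2(d[1],d[0])))
"
```

```text
t 14.3167 j [ 28.7   6.2 -19.3  -0.  -64.5  -4.8] p [0.516  0.0638 0.1869] rot [179.97  -0.   -66.11]
shift [-0.    -0.001 -0.003] turn -0.001762778354997844
scene [269 204   8   6  31] [272.64516129 206.77419355] [ 0.548 -0.004  0.148] 0.07493751356556595 -65.0906557261057
top [279 196  12  13 103] [284.27184466 202.15533981] [ 0.546 -0.007  0.148] 0.07715836724350955 -67.28149960539155
```

View pics/c7.png

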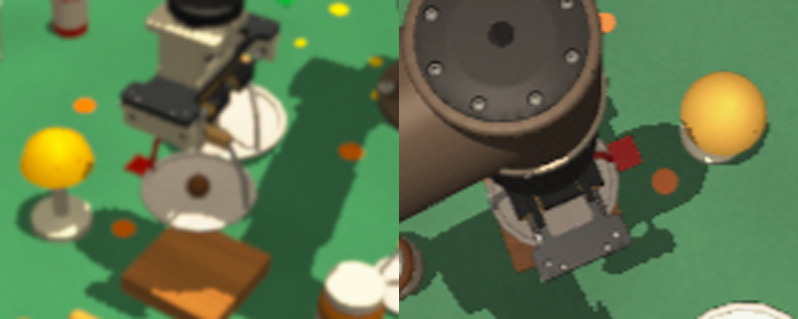

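The dish is level over the block and the nutmeg is in its middle. The tab points at -65° to -67° against the lamp at -66°. I'll settle briefly, then hand in.

Emit:
{"name": "step_arm", "arguments": {"plan": [[0,0,0,0,5],[0,0,0,0,5],[0,0,0,0,5],[0,0,0,0,5],[0,0,0,0,5],[0,0,0,0,5]]}}

```text
time_s: 14.92
tcp_pos: [0.5162, 0.0639, 0.1871]
eef_rot: [180.0, -0.0, -66.0]
contact_force: [0.5, 0.3, -2.8]
gripper_width: 0.012
gripper_force: 10.0
```

```bash
python3 -c "
from h import *
print(workorder.close_job())"
```

```text
the job is handed in; nothing more can be done
None
```

The job is handed in at about 15 s: the dish is held level at 10 N about 10 cm above its block, the nutmeg was in its middle in the last pictures, and the red tab points at the lamp to within about 1°; the first pinch closed just above the bar without touching it, and the second held.

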